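# Stop the cap sorter, pack the stock crate, reset the sorter

## Robot

A 6-joint arm with a two-finger parallel gripper is mounted at the origin on the work surface. World frame = base frame: x ahead of the robot, y to its left, z up, the work surface at z = 0. Lengths are in mm, angles in rad, forces in N, time in s.
With the tool pointing down it reaches from about 325 to 775 mm from the base axis. Payload 9.3 kg.
Tool frame: the origin (TCP) lies midway between the tips of the shut fingers; the grasp point (between the pads) lies 19 mm behind it; z points along the fingers, y is the direction in which the jaws open and shut (so a half turn about z gives the same grasp; the last joint's range is limited). The gripper opens to 85 mm and grips with 20 to 120 N. Pads are 22 mm wide; open, the fingers measure 114 mm over their backs; the gripper's body (76 mm by 85 mm) begins 54 mm behind the grasp point. The pads swing forward as they close: fully open they stand 13 mm farther back than shut.
Start: joints at [1.103, 0.259, 0.021, 1.334, 0, 1.418], TCP at [170.296, 522.969, 231.279] pointing down, gripper open.
Joint ranges: [-3.04, 3.04], [-0.91, 1.82], [-1.04, 1.36], [-1.92, 1.95], [-1.52, 1.45], [-3.14, 3.14]. Speed limits (rad/s): [2.22, 2.22, 2.79, 3.14, 3.14, 3.14].

## Interface

Orientations are given as a unit quaternion [w, x, y, z].
In Python, from rig import bot gives the robot as it stands. The module is installed in compiled form; this text tells all that it offers.
- The arm moves only by the tool jog_arm, never from a script. Its argument "steps" is a list that holds one entry, the list of rows, each a list of 7 numbers: the shift along the tool's x, y, z normalised to -1 to 1, where 1 is 0.6 m, then the turn, a rotation vector about the tool's x, y, z normalised to -1 to 1, where 1 is 2 pi rad, then the closure, from -1 (fully open) to 1 (shut). In form: [[[x, y, z, rx, ry, rz, claw], ...]]. A call has 1 to 10 rows; each row shifts and turns the commanded pose from where the row before left it, along the tool's axes as they then stand; what a row does not reach is not made up. A row lasts 1/8 s, in which the tool goes at most 62.5 mm and 10.7 degrees, less where a joint would pass 70% of its speed; a pose out of reach is approached as far as the arm can. A call with a number of a shift or a turn outside -1 to 1 is refused whole. A call with a gripper value outside its range is refused whole. The fingers move at their own pace and stop on an object; "newtons" is the grip in N (left out, the last holds). Time passes only in rows, so rows that do not move let the fingers close. It gives the time, the measured TCP pose, the force and the opening at its end, in the units of the state.
- bot.observe(): the state, without advancing time (a new reading comes with each control period).
- bot.snapshot(name): name is "scene" or "top"; returns a dict with "color" (384x512x3 uint8, red, green, blue), "range_z" (384x512 float32, mm along the optical axis (not along the pixel's ray), 0 where there is no reading), "intrinsics" (3x3 intrinsics, pixels), "D" ([k1, k2, p1, p2, k3] as OpenCV has them; the pictures are not rectified), "world_from_camera" (4x4, takes a point from camera to world coordinates). Camera axes: x right, y down, z forward; pixel columns grow to the right and rows downward; lengths in mm; the calibration is good to about 2 mm. A picture is of the moment at which its call begins.
- bot.sign_off(): hands the job in, once; it reports no verdict.
The state is a dict: "time_s": time; "joint_pos": joint angles; "joint_vel": joint speeds; "joint_efforts": joint torques, N m; "tool_pos": TCP position; "ee_rot": TCP orientation; "wrist_force": force on the tool from outside, world axes, zero at the start; "moment": the same for the moment, N m; "gripper_width": opening from 0.0 (shut) to 1.0 (fully open).
Only numpy, scipy, OpenCV 4.12 (cv2) and the standard library are available. Lean on these libraries where they do the work, as an engineer would, in place of code of your own. Each camera call takes 0.05 s, during which the arm holds its last target. There are 200 camera calls.

## Task

The shaking cap sorter would topple the stock, so first press its mushroom stop button fully down. While it stays stopped, stand the tin, the jar and the bottle that are on the shelf upright in the crate's three empty cells, one per cell, setting them down gently and leaving the tin that is already packed in its place. Then turn the button's head clockwise until it is fully up again, and leave the gauge, the valve stem and the core tool where they lie.

Things in the scene. Friction and masses are not known exactly. Their poses are not given: they have to be found in the camera images.
- crate: Low open wooden crate, 126 x 126 x 36 mm, divided by a cross of 6 mm thick walls into four equal square cells of 54 x 54 mm. Fixed. Origin: centre of its underside, on the shelf; its x and y axes run along its walls. Above the shelf, the cell floors lie 6 mm, the outer walls' top 36 mm, the dividers' top 31.5 mm. May be turned by any angle.
- cell0 (a point): Centre of the floor of the crate's cell at crate +x +y (30 mm from the crate's centre along each axis).
- cell1 (a point): Centre of the floor of the crate's cell at crate -x +y.
- cell2 (a point): Centre of the floor of the crate's cell at crate -x -y.
- cell3 (a point): Centre of the floor of the crate's cell at crate +x -y.
- tin: Plain aluminium tin, a cylinder 40 mm in diameter and 66 mm high with two dark steel beads. Its origin is the centre of its underside, z up along its axis. Loose, starts standing upright on the shelf. To be packed. About 0.12 kg.
- jar: Grey plastic jar, 42 mm in diameter up to 50 mm, with a black lid 41 mm in diameter above that; 71 mm high in all. Its origin is the centre of its underside, z up along its axis. Loose, starts standing upright on the shelf. To be packed. About 0.13 kg.
- bottle: White plastic bottle, 36 mm in diameter up to 60 mm, then a shoulder and a black cap 22 mm in diameter; 88 mm high in all. Its origin is the centre of its underside, z up along its axis. Loose, starts standing upright on the shelf. To be packed. About 0.12 kg.
- packed_tin: A tin just like tin, which starts already standing upright in one of the crate's cells (any one of the four) and stays there. Origin: centre of its underside.
- sorter: Cap sorter, fixed: on a 10 mm foot plate, a grey control box 100 x 100 mm, its top 55 mm above the shelf, and beside it a tin funnel (90 mm mouth, 177 mm above the shelf) on a bracket over a clear cup of blue caps. Origin: on the shelf under the centre of the control box, on the stop button's axis; the funnel's axis is at x +30, y -160 mm in its frame.
- stop_top (a point): Centre of the top of the mushroom stop button on the control box; moves up and down with it. Its red round head has a turning rim 38 mm in diameter and 16 mm thick, and in it a push disc 29 mm in diameter, which does not turn and stands 3 mm above the rim. Up, its top is 95 mm above the shelf; under the rim is a gap to the box of 21 mm (15 mm when down) around a collar 25 mm wide and 10 mm high.
- stop_press (a joint): How far the stop button is pressed (m): 0 up (running), 0.006 fully down (stopped). Pressing on its disc takes about 2 to 4 N; it stays wherever it is left.
- stop_turn (a joint): Turn of the button's rim (rad), positive clockwise seen from above. The rim runs on a steep screw: stop_turn = -150 x stop_press, so pressing the disc fully spins the rim 0.9 rad anticlockwise, and gripping the rim and turning it 0.9 rad clockwise raises the whole head the 6 mm to fully up (0) again.
- gauge: Bystander: steel pencil tire gauge lying on the shelf, 125 mm long, 11 mm thick, up to 18 mm at its round end. Origin: middle of its underside, x along it.
- stem: Bystander: black rubber snap-in valve stem standing on its 19 mm wide foot, 43 mm high. Origin: centre of its underside.
- core_tool: Bystander: yellow plastic valve core tool lying flat, about 76 x 34 x 10 mm. Origin: centre of the underside of its shank, x along it.
Things that resemble listed ones, but are neither listed nor needed, are in the scene too. What is shaped like the jar but orange or yellow is not meant.

How it is judged (in metres and radians):
On the way, in this order (a step that is already met when the one before it is completed fails the run):
1. the stop button is fully down (over 5 mm) while all three containers are still where they stood (within 30 mm) (value of joint stop_press above 0.005 m and distance of each of tin, jar, bottle from where it was at the start of the episode below 0.03 m), for 0.2 s.
2. with the button still down, every cell holds one container standing upright on its floor, let go and at rest (value of joint stop_press above 0.0045 m and ((horizontal distance between tin and cell0 below 0.02 m and z of tin in the frame of cell0 below 0.006 m and angle between tin's own z axis and vertical below 0.1 rad) or (horizontal distance between jar and cell0 below 0.02 m and z of jar in the frame of cell0 below 0.006 m and angle between jar's own z axis and vertical below 0.1 rad) or (horizontal distance between bottle and cell0 below 0.02 m and z of bottle in the frame of cell0 below 0.006 m and angle between bottle's own z axis and vertical below 0.1 rad) or (horizontal distance between packed_tin and cell0 below 0.02 m and z of packed_tin in the frame of cell0 below 0.006 m and angle between packed_tin's own z axis and vertical below 0.1 rad)) and ((horizontal distance between tin and cell1 below 0.02 m and z of tin in the frame of cell1 below 0.006 m and angle between tin's own z axis and vertical below 0.1 rad) or (horizontal distance between jar and cell1 below 0.02 m and z of jar in the frame of cell1 below 0.006 m and angle between jar's own z axis and vertical below 0.1 rad) or (horizontal distance between bottle and cell1 below 0.02 m and z of bottle in the frame of cell1 below 0.006 m and angle between bottle's own z axis and vertical below 0.1 rad) or (horizontal distance between packed_tin and cell1 below 0.02 m and z of packed_tin in the frame of cell1 below 0.006 m and angle between packed_tin's own z axis and vertical below 0.1 rad)) and ((horizontal distance between tin and cell2 below 0.02 m and z of tin in the frame of cell2 below 0.006 m and angle between tin's own z axis and vertical below 0.1 rad) or (horizontal distance between jar and cell2 below 0.02 m and z of jar in the frame of cell2 below 0.006 m and angle between jar's own z axis and vertical below 0.1 rad) or (horizontal distance between bottle and cell2 below 0.02 m and z of bottle in the frame of cell2 below 0.006 m and angle between bottle's own z axis and vertical below 0.1 rad) or (horizontal distance between packed_tin and cell2 below 0.02 m and z of packed_tin in the frame of cell2 below 0.006 m and angle between packed_tin's own z axis and vertical below 0.1 rad)) and ((horizontal distance between tin and cell3 below 0.02 m and z of tin in the frame of cell3 below 0.006 m and angle between tin's own z axis and vertical below 0.1 rad) or (horizontal distance between jar and cell3 below 0.02 m and z of jar in the frame of cell3 below 0.006 m and angle between jar's own z axis and vertical below 0.1 rad) or (horizontal distance between bottle and cell3 below 0.02 m and z of bottle in the frame of cell3 below 0.006 m and angle between bottle's own z axis and vertical below 0.1 rad) or (horizontal distance between packed_tin and cell3 below 0.02 m and z of packed_tin in the frame of cell3 below 0.006 m and angle between packed_tin's own z axis and vertical below 0.1 rad)) and linear speed of each of tin, jar, bottle, packed_tin below 0.03 m/s and contact force between the fingers and tin below 0.1 N and contact force between the fingers and jar below 0.1 N and contact force between the fingers and bottle below 0.1 N and contact force between the fingers and packed_tin below 0.1 N), for 0.2 s.
3. the button is turned fully up again (within 1 mm), the crate still full (value of joint stop_press below 0.001 m and ((horizontal distance between tin and cell0 below 0.02 m and z of tin in the frame of cell0 below 0.006 m and angle between tin's own z axis and vertical below 0.1 rad) or (horizontal distance between jar and cell0 below 0.02 m and z of jar in the frame of cell0 below 0.006 m and angle between jar's own z axis and vertical below 0.1 rad) or (horizontal distance between bottle and cell0 below 0.02 m and z of bottle in the frame of cell0 below 0.006 m and angle between bottle's own z axis and vertical below 0.1 rad) or (horizontal distance between packed_tin and cell0 below 0.02 m and z of packed_tin in the frame of cell0 below 0.006 m and angle between packed_tin's own z axis and vertical below 0.1 rad)) and ((horizontal distance between tin and cell1 below 0.02 m and z of tin in the frame of cell1 below 0.006 m and angle between tin's own z axis and vertical below 0.1 rad) or (horizontal distance between jar and cell1 below 0.02 m and z of jar in the frame of cell1 below 0.006 m and angle between jar's own z axis and vertical below 0.1 rad) or (horizontal distance between bottle and cell1 below 0.02 m and z of bottle in the frame of cell1 below 0.006 m and angle between bottle's own z axis and vertical below 0.1 rad) or (horizontal distance between packed_tin and cell1 below 0.02 m and z of packed_tin in the frame of cell1 below 0.006 m and angle between packed_tin's own z axis and vertical below 0.1 rad)) and ((horizontal distance between tin and cell2 below 0.02 m and z of tin in the frame of cell2 below 0.006 m and angle between tin's own z axis and vertical below 0.1 rad) or (horizontal distance between jar and cell2 below 0.02 m and z of jar in the frame of cell2 below 0.006 m and angle between jar's own z axis and vertical below 0.1 rad) or (horizontal distance between bottle and cell2 below 0.02 m and z of bottle in the frame of cell2 below 0.006 m and angle between bottle's own z axis and vertical below 0.1 rad) or (horizontal distance between packed_tin and cell2 below 0.02 m and z of packed_tin in the frame of cell2 below 0.006 m and angle between packed_tin's own z axis and vertical below 0.1 rad)) and ((horizontal distance between tin and cell3 below 0.02 m and z of tin in the frame of cell3 below 0.006 m and angle between tin's own z axis and vertical below 0.1 rad) or (horizontal distance between jar and cell3 below 0.02 m and z of jar in the frame of cell3 below 0.006 m and angle between jar's own z axis and vertical below 0.1 rad) or (horizontal distance between bottle and cell3 below 0.02 m and z of bottle in the frame of cell3 below 0.006 m and angle between bottle's own z axis and vertical below 0.1 rad) or (horizontal distance between packed_tin and cell3 below 0.02 m and z of packed_tin in the frame of cell3 below 0.006 m and angle between packed_tin's own z axis and vertical below 0.1 rad))), for 0.2 s.
At the end, for the whole second after the job is handed in: The stop button is up (stop_press under 1 mm) and each of the four cells holds one of the tin, jar, bottle and packed tin: centre within 20 mm of the cell's centre, standing on its floor (within 6 mm), tilted under 0.1 rad, at rest (all of step 3 and linear speed of each of tin, jar, bottle, packed_tin below 0.03 m/s); the robot touches nothing.
It fails at once if the gauge, valve stem, core tool or packed tin is shifted by more than 30 mm (distance of any of gauge, stem, core_tool, packed_tin from where it was at the start of the episode above 0.03 m).
It fails at once if the tin, jar or bottle is tipped by more than 0.6 rad (angle between any of tin, jar, bottle's own z axis and vertical above 0.6 rad).
It fails at once if the tin, jar or bottle is dropped or thrown: moves faster than 0.6 m/s (a fall of about 20 mm) out of the fingers ((contact force between the fingers and tin below 0.1 N and linear speed of tin above 0.6 m/s) or (contact force between the fingers and jar below 0.1 N and linear speed of jar above 0.6 m/s) or (contact force between the fingers and bottle below 0.1 N and linear speed of bottle above 0.6 m/s)).
It also fails if it takes over 72 s, if anything falls off the work surface, if the arm or the gripper's body presses on something with over 40 N, if the wrist force passes 120 N, or if a joint passes its speed limit or range.

## Working session

There is one attempt and no reset: what is moved stays moved. The work goes in short steps, Python scripts to look and compute and a tool call to move; the robot and the scene stay as the last step left them, time stands still between calls to the robot, and variables do not carry over. Pictures are saved under pics/ and viewed, on a budget of 10 in all, crops included, one or two more only if the job needs it, and the job is handed in when it is done.

Besides the shell and the picture viewer there is one more tool, called after "Emit:" as name(argument=value, ...), one argument or row to a line, values as JSON. jog_arm: Moves the arm, as the interface text tells. Scaled input: -1 to 1 covers 0.6 m each way for a shift and 2 pi rad each way for a turn. Its arguments: {"type":"object","properties":{"steps":{"type":"array"},"newtons":{"type":"number"}},"required":["steps"]}

```bash
mkdir -p pics; cat > h.py <<'E'
import numpy as np, cv2
from rig import bot
def snap(n):
    s=bot.snapshot(n); np.savez(f'{n}.npz',**s); return s
def save(s,f): cv2.imwrite('pics/'+f,cv2.cvtColor(s['color'],cv2.COLOR_RGB2BGR))
def cloud(s):
    h,w=s['range_z'].shape; u,v=np.meshgrid(np.arange(w,dtype=float),np.arange(h,dtype=float))
    K=np.array(s['intrinsics'],float); D=np.array(s['D'],float)
    p=cv2.undistortPoints(np.stack([u.ravel(),v.ravel()],1)[:,None],K,D)[:,0]
    z=s['range_z'].ravel().astype(float); c=np.stack([p[:,0]*z,p[:,1]*z,z,np.ones_like(z)],1)
    P=(c@np.array(s['world_from_camera']).T)[:,:3]; P[z==0]=np.nan
    return P.reshape(h,w,3)
E
python3 - <<'E'
from h import *
o=bot.observe(); print({k:np.round(v,3).tolist() for k,v in o.items()})
a=snap('top'); b=snap('scene')
save(a,'top0.png'); save(b,'scene0.png')
print(np.round(a['world_from_camera'],2), np.round(b['world_from_camera'],2))
E
```

```text
{'time_s': 0.0, 'joint_pos': [1.103, 0.259, 0.021, 1.334, -0.0, 1.418], 'joint_vel': [0.0, 0.0, 0.001, -0.001, 0.001, 0.0], 'joint_efforts': [0.002, -55.564, 34.452, 0.014, -0.0, -0.0], 'tool_pos': [170.177, 522.725, 230.667], 'ee_rot': [-0.0, 0.157, 0.988, -0.001], 'wrist_force': [0.153, -0.578, -0.854], 'moment': [-0.018, 0.003, 0.035], 'gripper_width': 0.994}
[[-1.0000e-02 -1.0000e+00  9.0000e-02  4.8305e+02]
 [-1.0000e+00  1.0000e-02 -2.0000e-02  2.6410e+01]
 [ 2.0000e-02 -9.0000e-02 -1.0000e+00  9.8817e+02]
 [ 0.0000e+00  0.0000e+00  0.0000e+00  1.0000e+00]] [[-6.60000e-01  4.80000e-01 -5.80000e-01  1.27029e+03]
 [ 7.50000e-01  4.20000e-01 -5.10000e-01  6.25830e+02]
 [-1.00000e-02 -7.70000e-01 -6.40000e-01  8.63240e+02]
 [ 0.00000e+00  0.00000e+00  0.00000e+00  1.00000e+00]]
```

View pics/top0.png

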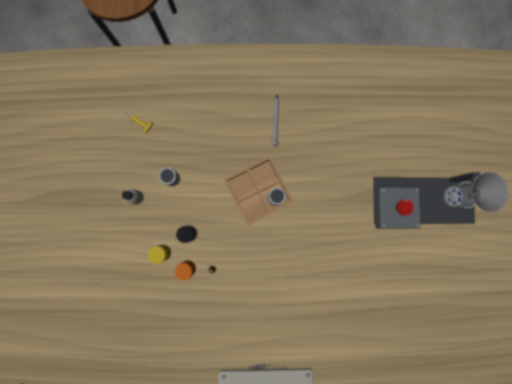

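View pics/scene0.png

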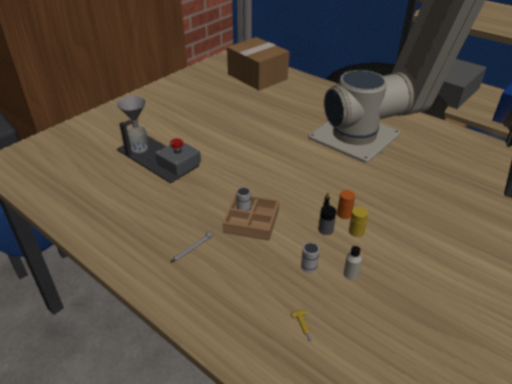

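The top picture shows:
- Crate near (258,192), with the packed tin at (277,197).
- Candidates for tin: (169,177).
- Bottle: (132,197).
- Jar-like things: black-lidded at (187,233), yellow at (158,254), orange at (184,271). Only the black-lidded one fits the jar.
- Stem at (212,269), gauge at (276,120), core tool at (141,123), stop button at (404,207).

Next I measure these and make an enlarged crop.

```bash
cat > m.py <<'E'
from h import *
a=dict(np.load('top.npz')); b=dict(np.load('scene.npz'))
P=cloud(a); Q=cloud(b); print(a['intrinsics'])
S=np.concatenate([P.reshape(-1,3),Q.reshape(-1,3)]); lab=np.r_[np.zeros(P[...,0].size),np.ones(Q[...,0].size)]
for n,(u,v) in dict(tin=(169,177),bottle=(128,196),jar=(187,233),yel=(158,254),ora=(184,271),stem=(212,269),ptin=(277,197),btn=(404,207)).items():
    c=P[v,u]; 
    out=[]
    for l in (0,1):
        m=(np.hypot(S[:,0]-c[0],S[:,1]-c[1])<38)&(lab==l)&(S[:,2]>12)
        p=S[m]; zt=np.nanpercentile(p[:,2],99); t=p[p[:,2]>zt-5]
        (x,y),r=cv2.minEnclosingCircle(t[:,:2].astype(np.float32))
        out.append((len(t),round(zt),np.round(np.median(t,0)).tolist(),(round(x,1),round(y,1),round(r,1))))
    print(n,c.round(),out)
# table plane check
m=np.abs(S[:,2])<10
for l in (0,1): print('table z',np.nanmedian(S[m&(lab==l)][:,2]))
# crate
for l in (0,1):
    m=(lab==l)&(S[:,2]>28)&(S[:,2]<42)&(np.hypot(S[:,0]-P[192,258][0],S[:,1]-P[192,258][1])<100)
    print('crate',cv2.minAreaRect(S[m][:,:2].astype(np.float32)), m.sum())
A=cv2.cvtColor(a['color'],cv2.COLOR_RGB2BGR)[150:290,100:300]; B=cv2.cvtColor(b['color'],cv2.COLOR_RGB2BGR)[180:290,210:390]
A=cv2.resize(A,(640,448),interpolation=cv2.INTER_CUBIC);B=cv2.resize(B,(720,440),interpolation=cv2.INTER_CUBIC)
cv2.imwrite('pics/crop1.png',B)
E
python3 m.py
```

```text
[[397.70132506   0.         259.86612112]
 [  0.         397.70132506 184.47851336]
 [  0.           0.           1.        ]]
tin [586. 221.  65.] [(182, 69, [589.0, 225.0, 66.0], (590.5, 226.4, 20.2)), (154, 69, [593.0, 228.0, 66.0], (591.7, 228.5, 20.3))]
bottle [541. 310.  89.] [(68, 90, [544.0, 316.0, 87.0], (544.6, 316.1, 10.9)), (61, 89, [547.0, 317.0, 87.0], (545.9, 317.1, 12.1))]
jar [456. 177.  73.] [(222, 73, [454.0, 183.0, 70.0], (452.8, 183.4, 20.2)), (134, 73, [455.0, 186.0, 70.0], (455.7, 184.7, 22.1))]
yel [408. 245.  70.] [(205, 73, [406.0, 249.0, 70.0], (406.8, 248.8, 20.7)), (125, 73, [408.0, 250.0, 70.0], (407.6, 251.4, 21.6))]
ora [369. 185.  69.] [(215, 74, [367.0, 189.0, 71.0], (367.5, 188.4, 20.7)), (107, 74, [370.0, 188.0, 71.0], (371.1, 187.8, 23.0))]
stem [369. 124.  33.] [(12, 45, [367.0, 127.0, 41.0], (366.6, 126.7, 3.8)), (7, 43, [368.0, 129.0, 42.0], (365.9, 127.5, 5.4))]
ptin [537. -31.  73.] [(196, 75, [539.0, -29.0, 72.0], (539.9, -29.2, 19.7)), (97, 75, [543.0, -28.0, 72.0], (543.4, -29.2, 21.5))]
btn [ 509. -321.   97.] [(130, 97, [509.0, -327.0, 95.0], (508.7, -326.3, 18.4)), (54, 97, [511.0, -321.0, 94.0], (510.9, -320.1, 19.4))]
table z -0.37779591339420904
table z -0.005371662500692764
crate ((555.6456909179688, 12.751731872558594), (126.27616119384766, 126.15526580810547), 26.681751251220703) 755
crate ((556.84912109375, 13.216278076171875), (132.12088012695312, 127.40658569335938), 26.744626998901367) 649
```

View pics/crop1.png

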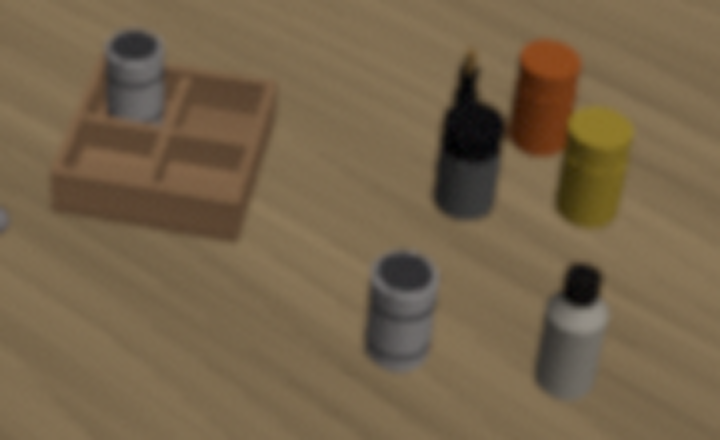

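The crop confirms it: a grey jar with a black lid at crop (467,160), with the stem tip just behind it. The plain tin is at (402,310), the bottle at (570,330), and the orange and yellow jars are decoys. 

The heights (69, 73, 90, 95 mm) and the 126 mm crate match the description. The jaw direction is already along the crate's diagonal (71.7°), so no turning is needed for packing. I'm going to the button with shut fingers.

Emit:
jog_arm(
  steps=[
    [[-0.0763,-0.0459,0,0,0,0,1],[-0.0763,-0.0459,0,0,0,0,1],[-0.0763,-0.0459,0,0,0,0,1],[-0.0763,-0.0459,0,0,0,0,1],[-0.0763,-0.0459,0,0,0,0,1],[-0.0763,-0.0459,0,0,0,0,1],[-0.0763,-0.0459,0,0,0,0,1],[-0.0763,-0.0459,0,0,0,0,1],[-0.0365,-0.0797,0,0,0,0,1],[-0.0365,-0.0797,0,0,0,0,1]],
  ],
  newtons=40,
)

```text
time_s: 1.35
tool_pos: [462.5, 93.9, 230.8]
ee_rot: [-0.0, 0.157, 0.988, -0.0]
wrist_force: [-0.0, -0.0, 0.4]
gripper_width: 0.002
```

Emit:
jog_arm(
  steps=[
    [[-0.0365,-0.0797,0,0,0,0,1],[-0.0365,-0.0797,0,0,0,0,1],[-0.0365,-0.0797,0,0,0,0,1],[-0.0365,-0.0797,0,0,0,0,1],[-0.0365,-0.0797,0,0,0,0,1],[-0.0365,-0.0797,0,0,0,0,1],[-0.0365,-0.0797,0,0,0,0,1],[-0.0365,-0.0797,0,0,0,0,1],[0,0,0,0,0,0,1],[0,0,0,0,0,0,1]],
  ],
)

```text
time_s: 2.6
tool_pos: [510.2, -322.1, 230.7]
ee_rot: [-0.001, 0.157, 0.988, 0.0]
wrist_force: [0.3, -0.8, 0.5]
gripper_width: -0.002
```

```bash
cat >> h.py <<'E'
from scipy.spatial.transform import Rotation as R
def rel(x,y,z):
    o=bot.observe(); q=np.array(o['ee_rot']); r=R.from_quat(q[[1,2,3,0]])
    t=r.inv().apply(np.array([x,y,z])-o['tool_pos']); yv=r.apply([0,1,0])
    print('t',round(float(o['time_s']),2),'pos',np.round(o['tool_pos'],1),'F',np.round(o['wrist_force'],1),'w',round(float(o['gripper_width']),3),'jaw',round(float(np.degrees(np.arctan2(yv[1],yv[0]))),1),'tilt z',np.round(r.apply([0,0,1]),3),'shift mm',np.round(t,1),'norm',np.round(t/600,4))
E
python3 -c "
from h import *
rel(509.5,-324,105)"
```

```text
t 2.6 pos [ 510.2 -322.1  230.7] F [ 0.3 -0.8  0.5] w -0.002 jaw 71.9 tilt z [-0.001  0.001 -1.   ] shift mm [-1.000e-01 -2.100e+00  1.257e+02] norm [-1.000e-04 -3.500e-03  2.095e-01]
```

Emit:
jog_arm(
  steps=[
    [[0,-0.0035,0.06,0,0,0,1],[0,0,0.06,0,0,0,1],[0,0,0.06,0,0,0,1],[0,0,0.03,0,0,0,1],[0,0,0.01,0,0,0,1],[0,0,0.005,0,0,0,1],[0,0,0.005,0,0,0,1],[0,0,0.003,0,0,0,1],[0,0,0.002,0,0,0,1],[0,0,0,0,0,0,1]],
  ],
)

```text
time_s: 3.85
tool_pos: [510.0, -324.6, 90.4]
ee_rot: [0.0, 0.157, 0.988, -0.0]
wrist_force: [0.3, 0.8, 1.3]
gripper_width: -0.001
```

Emit:
jog_arm(
  steps=[
    [[0,0,0.002,0,0,0,1],[0,0,0.001,0,0,0,1],[0,0,0,0,0,0,1],[0,0,0,0,0,0,1]],
  ],
)

```text
time_s: 4.35
tool_pos: [510.0, -324.6, 89.0]
ee_rot: [0.0, 0.157, 0.988, -0.0]
wrist_force: [-0.2, 1.2, 6.4]
gripper_width: 0.003
```

Emit:
jog_arm(
  steps=[
    [[0,0,0.001,0,0,0,1],[0,0,0.001,0,0,0,1],[0,0,0,0,0,0,1],[0,0,0,0,0,0,1]],
  ],
)

```text
time_s: 4.85
tool_pos: [510.1, -324.7, 89.0]
ee_rot: [0.001, 0.157, 0.988, -0.001]
wrist_force: [-2.4, 3.3, 15.1]
gripper_width: -0.003
```

Contact at 89.0 mm with 15 N means the button is at its end stop. I'm lifting off, opening and going to the tin.

Emit:
jog_arm(
  steps=[
    [[0,0,-0.06,0,0,0,1],[0,0,-0.09,0,0,0,1],[0.0157,0.0917,0,0,0,0,-1],[0.0157,0.0917,0,0,0,0,-1],[0.0157,0.0917,0,0,0,0,-1],[0.0157,0.0917,0,0,0,0,-1],[0.0157,0.0917,0,0,0,0,-1],[0.0157,0.0917,0,0,0,0,-1],[0.0157,0.0917,0,0,0,0,-1],[0.0157,0.0917,0,0,0,0,-1]],
  ],
)

```text
time_s: 6.1
tool_pos: [574.4, 119.0, 177.1]
ee_rot: [-0.0, 0.157, 0.988, -0.0]
wrist_force: [1.5, -1.0, 0.1]
gripper_width: 0.996
```

Emit:
jog_arm(
  steps=[
    [[0.0157,0.0917,0,0,0,0,-1],[0.0157,0.0917,0,0,0,0,-1],[0,0,0,0,0,0,-1],[0,0,0,0,0,0,-1]],
  ],
)

```text
time_s: 6.6
tool_pos: [590.3, 227.7, 176.8]
ee_rot: [-0.0, 0.156, 0.988, -0.0]
wrist_force: [-0.2, -0.6, -0.5]
gripper_width: 0.999
```

```bash
python3 - <<'E'
from h import *
rel(591,227.3,31)
a=snap('top'); b=snap('scene')
P=cloud(a)
from h import cloud
for s,nm in((a,'top'),(b,'scene')):
    p=cloud(s).reshape(-1,3); m=(np.hypot(p[:,0]-510,p[:,1]+323)<22)&(p[:,2]>70); print(nm,'btn top',np.percentile(p[m][:,2],[50,90,99]).round(1), np.median(p[m],0).round(1))
B=cv2.cvtColor(b['color'],cv2.COLOR_RGB2BGR); cv2.imwrite('pics/s1.png',B)
E
```

```text
t 6.6 pos [590.3 227.7 176.8] F [-0.2 -0.6 -0.5] w 0.999 jaw 72.0 tilt z [-0.001 -0.001 -1.   ] shift mm [ -0.8   0.  145.8] norm [-0.0014  0.      0.2429]
top btn top [87.4 90.1 91.5] [ 508.8 -323.    87.4]
scene btn top [85.7 90.1 91.4] [ 514.4 -315.8   85.7]
```

Button top has dropped about 6 mm in both views (97 → 91.4), so the sorter is stopped. Grasping the tin.

Emit:
jog_arm(
  steps=[
    [[-0.0014,0,0.08,0,0,0,-1],[0,0,0.08,0,0,0,-1],[0,0,0.05,0,0,0,-1],[0,0,0.025,0,0,0,-1],[0,0,0.008,0,0,0,-1],[0,0,0,0,0,0,0],[0,0,0,0,0,0,0.5],[0,0,0,0,0,0,1],[0,0,0,0,0,0,1],[0,0,0,0,0,0,1]],
  ],
  newtons=30,
)

```text
time_s: 7.95
tool_pos: [592.0, 227.8, 32.6]
ee_rot: [0.001, 0.157, 0.988, 0.0]
wrist_force: [-0.3, -0.6, 6.4]
gripper_width: 0.459
```

```bash
python3 -c "
from h import *
rel(596.5,-0.3,37)"
```

```text
t 7.95 pos [592.  227.8  32.6] F [-0.3 -0.6  6.4] w 0.459 jaw 72.0 tilt z [ 0.002  0.    -1.   ] shift mm [ -74.9 -215.5   -4.5] norm [-0.1249 -0.3591 -0.0074]
```

Emit:
jog_arm(
  steps=[
    [[0,0,-0.02,0,0,0,1],[0,0,-0.06,0,0,0,1],[0,0,-0.07,0,0,0,1],[-0.025,-0.0718,0,0,0,0,1],[-0.025,-0.0718,0,0,0,0,1],[-0.025,-0.0718,0,0,0,0,1],[-0.025,-0.0718,0,0,0,0,1],[-0.025,-0.0718,0,0,0,0,1],[0,0,0,0,0,0,1],[0,0,0,0,0,0,1]],
  ],
)

```text
time_s: 9.2
tool_pos: [596.0, -0.3, 121.9]
ee_rot: [0.0, 0.157, 0.988, 0.0]
wrist_force: [0.3, -0.0, -1.1]
gripper_width: 0.458
```

```bash
python3 - <<'E'
from h import *
rel(596.5,-0.3,38.6)
b=snap('scene'); a=snap('top')
A=cv2.cvtColor(b['color'],cv2.COLOR_RGB2BGR)
A=A[150:270,190:350]; cv2.imwrite('pics/s2.png',cv2.resize(A,(640,480),interpolation=cv2.INTER_CUBIC))
E
```

```text
t 9.2 pos [ 5.960e+02 -3.000e-01  1.219e+02] F [ 0.3 -0.  -1.1] w 0.458 jaw 71.9 tilt z [ 0.  0. -1.] shift mm [-0.4  0.1 83.3] norm [-0.0007  0.0002  0.1388]
```

View pics/s2.png

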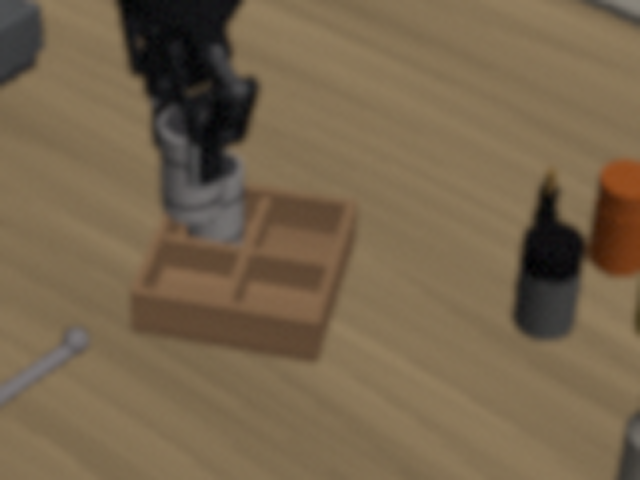

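The held tin is upright at crop (195,165) over the crate's front-left cell, and the other cells are empty. Lowering.

Emit:
jog_arm(
  steps=[
    [[-0.0007,0,0.05,0,0,0,1],[0,0,0.05,0,0,0,1],[0,0,0.025,0,0,0,1],[0,0,0.008,0,0,0,1],[0,0,0.003,0,0,0,1],[0,0,0.002,0,0,0,1],[0,0,0,0,0,0,1],[0,0,0,0,0,0,1]],
  ],
)

```text
time_s: 10.3
tool_pos: [596.6, -0.6, 39.1]
ee_rot: [0.0, 0.157, 0.988, 0.0]
wrist_force: [0.6, -1.1, -0.8]
gripper_width: 0.46
```

Emit:
jog_arm(
  steps=[
    [[0,0,0.001,0,0,0,1],[0,0,0.0005,0,0,0,1],[0,0,0,0,0,0,-0.1],[0,0,0,0,0,0,-0.4],[0,0,0,0,0,0,-1],[0,0,0,0,0,0,-1],[0,0,0,0,0,0,-1]],
  ],
)

```text
time_s: 11.18
tool_pos: [596.4, -0.5, 37.7]
ee_rot: [-0.0, 0.157, 0.988, -0.0]
wrist_force: [0.4, -0.2, -0.6]
gripper_width: 1.0
```

```bash
python3 -c "
from h import *
rel(454.2,184,129)"
```

```text
t 11.18 pos [ 5.964e+02 -5.000e-01  3.770e+01] F [ 0.4 -0.2 -0.6] w 1.0 jaw 72.0 tilt z [-0. -0. -1.] shift mm [192.4 131.4 -91.3] norm [ 0.3206  0.219  -0.1521]
```

Emit:
jog_arm(
  steps=[
    [[0,0,-0.06,0,0,0,-1],[0,0,-0.09,0,0,0,-1],[0.0641,0.0438,0,0,0,0,-1],[0.0641,0.0438,0,0,0,0,-1],[0.0641,0.0438,0,0,0,0,-1],[0.0641,0.0438,0,0,0,0,-1],[0.0641,0.0438,0,0,0,0,-1],[0,0,0,0,0,0,-1],[0,0,0,0,0,0,-1]],
  ],
)

```text
time_s: 12.3
tool_pos: [454.7, 183.9, 128.0]
ee_rot: [0.0, 0.156, 0.988, -0.0]
wrist_force: [0.4, -0.7, -0.2]
gripper_width: 1.002
```

```bash
python3 - <<'E'
from h import *
rel(454.2,184,31)
for n in ('top','scene'):
    p=cloud(snap(n)).reshape(-1,3)
    m=(np.hypot(p[:,0]-596.5,p[:,1])<28)&(p[:,2]>62)&(p[:,2]<85); t=p[m]
    if m.sum()>5: print(n,m.sum(),np.percentile(t[:,2],99).round(1),cv2.minEnclosingCircle(t[:,:2].astype(np.float32)))
E
```

```text
t 12.3 pos [454.7 183.9 128. ] F [ 0.4 -0.7 -0.2] w 1.002 jaw 72.0 tilt z [ 0.001 -0.    -1.   ] shift mm [ 0.5 -0.1 97. ] norm [ 0.0009 -0.0002  0.1617]
top 227 75.6 ((594.8675537109375, -0.04121192917227745), 19.789392471313477)
scene 159 75.5 ((596.9142456054688, 0.02038356475532055), 22.07904052734375)
```

The tin stands in cell C: its top height matches the packed tin's and it is centred to 1–2 mm. Grasping the jar.

Emit:
jog_arm(
  steps=[
    [[0.0009,0,0.06,0,0,0,-1],[0,0,0.06,0,0,0,-1],[0,0,0.032,0,0,0,-1],[0,0,0.01,0,0,0,-1],[0,0,0,0,0,0,0],[0,0,0,0,0,0,0.5],[0,0,0,0,0,0,1],[0,0,0,0,0,0,1],[0,0,0,0,0,0,1]],
  ],
)

```text
time_s: 13.52
tool_pos: [454.5, 184.2, 31.6]
ee_rot: [0.001, 0.157, 0.988, 0.0]
wrist_force: [-0.3, -1.3, 6.8]
gripper_width: 0.476
```

```bash
python3 -c "
from h import *
rel(515.9,26.3,37)"
```

```text
t 13.53 pos [454.5 184.2  31.6] F [-0.3 -1.3  6.8] w 0.476 jaw 72.0 tilt z [ 0.002  0.    -1.   ] shift mm [-107.3 -131.1   -5.3] norm [-0.1789 -0.2186 -0.0089]
```

Emit:
jog_arm(
  steps=[
    [[0,0,-0.02,0,0,0,1],[0,0,-0.06,0,0,0,1],[0,0,-0.07,0,0,0,1],[-0.0447,-0.0547,0,0,0,0,1],[-0.0447,-0.0547,0,0,0,0,1],[-0.0447,-0.0547,0,0,0,0,1],[-0.0447,-0.0547,0,0,0,0,1],[0,0,0,0,0,0,1],[0,0,0,0,0,0,1]],
  ],
)

```text
time_s: 14.65
tool_pos: [514.8, 26.2, 120.9]
ee_rot: [-0.0, 0.157, 0.988, 0.0]
wrist_force: [-0.9, -1.0, -1.4]
gripper_width: 0.474
```

```bash
python3 - <<'E'
from h import *
rel(515.9,26.3,37.6)
p=cloud(snap('scene')).reshape(-1,3); m=(np.hypot(p[:,0]-516,p[:,1]-26)<30)&(p[:,2]>60)&(p[:,2]<130); print(m.sum(),p[m][:,2].min() if m.any() else '')
E
```

```text
t 14.65 pos [514.8  26.2 120.9] F [-0.9 -1.  -1.4] w 0.474 jaw 71.9 tilt z [-0.  0. -1.] shift mm [-1.   0.4 83.3] norm [-0.0017  0.0007  0.1388]
174 87.81462615229418
```

Emit:
jog_arm(
  steps=[
    [[-0.0017,0.0007,0.05,0,0,0,1],[0,0,0.05,0,0,0,1],[0,0,0.025,0,0,0,1],[0,0,0.008,0,0,0,1],[0,0,0.003,0,0,0,1],[0,0,0.002,0,0,0,1],[0,0,0.001,0,0,0,1],[0,0,0,0,0,0,1]],
  ],
)

```text
time_s: 15.7
tool_pos: [516.5, 26.1, 37.6]
ee_rot: [0.0, 0.157, 0.988, 0.0]
wrist_force: [0.3, 0.6, 1.6]
gripper_width: 0.476
```

Emit:
jog_arm(
  steps=[
    [[0,0,0.0005,0,0,0,1],[0,0,0,0,0,0,-0.1],[0,0,0,0,0,0,-0.4],[0,0,0,0,0,0,-1],[0,0,0,0,0,0,-1],[0,0,0,0,0,0,-1],[0,0,-0.06,0,0,0,-1],[0,0,-0.1,0,0,0,-1],[0,0,0,0,0,0,-1]],
  ],
)

```text
time_s: 16.82
tool_pos: [518.5, 26.0, 137.1]
ee_rot: [0.004, 0.157, 0.988, 0.0]
wrist_force: [0.6, -0.4, -0.4]
gripper_width: 1.004
```

```bash
python3 -c "
from h import *
rel(545.3,316.6,133)"
```

```text
t 16.82 pos [518.5  26.  137.1] F [ 0.6 -0.4 -0.4] w 1.004 jaw 72.0 tilt z [ 0.007 -0.001 -1.   ] shift mm [ 64.5 284.7   4. ] norm [0.1074 0.4744 0.0067]
```

Emit:
jog_arm(
  steps=[
    [[0.0179,0.0791,0,0,0,0,-1],[0.0179,0.0791,0,0,0,0,-1],[0.0179,0.0791,0,0,0,0,-1],[0.0179,0.0791,0,0,0,0,-1],[0.0179,0.0791,0,0,0,0,-1],[0.0179,0.0791,0,0,0,0,-1],[0,0,0,0,0,0,-1],[0,0,0,0,0,0,-1]],
  ],
)

```text
time_s: 17.82
tool_pos: [542.7, 316.7, 132.0]
ee_rot: [-0.001, 0.156, 0.988, -0.001]
wrist_force: [0.2, -0.5, -0.1]
gripper_width: 0.998
```

```bash
python3 - <<'E'
from h import *
rel(545.3,316.6,31)
for n in ('top','scene'):
    p=cloud(snap(n)).reshape(-1,3)
    m=(np.hypot(p[:,0]-516,p[:,1]-26)<28)&(p[:,2]>65)&(p[:,2]<90); t=p[m]
    if m.sum()>5: print(n,m.sum(),np.percentile(t[:,2],99).round(1),cv2.minEnclosingCircle(t[:,:2].astype(np.float32)))
E
```

```text
t 17.82 pos [542.7 316.7 132. ] F [ 0.2 -0.5 -0.1] w 0.998 jaw 72.0 tilt z [-0.001 -0.001 -1.   ] shift mm [ -2.6   0.9 101. ] norm [-0.0044  0.0015  0.1683]
top 244 80.3 ((515.4620361328125, 26.668724060058594), 20.04253578186035)
scene 167 79.9 ((518.4122924804688, 25.034778594970703), 23.13198471069336)
```

Emit:
jog_arm(
  steps=[
    [[-0.0044,0.0015,0.06,0,0,0,-1],[0,0,0.06,0,0,0,-1],[0,0,0.04,0,0,0,-1],[0,0,0.01,0,0,0,-1],[0,0,0,0,0,0,0],[0,0,0,0,0,0,0.5],[0,0,0,0,0,0,1],[0,0,0,0,0,0,1],[0,0,0,0,0,0,1]],
  ],
)

```text
time_s: 19.05
tool_pos: [546.5, 317.1, 32.1]
ee_rot: [0.001, 0.157, 0.988, 0.0]
wrist_force: [-0.8, -1.6, 6.3]
gripper_width: 0.407
```

```bash
python3 -c "
from h import *
rel(569.5,53.3,37)"
```

```text
t 19.05 pos [546.5 317.1  32.1] F [-0.8 -1.6  6.3] w 0.407 jaw 72.0 tilt z [ 0.002  0.    -1.   ] shift mm [-103.6 -243.7   -5. ] norm [-0.1726 -0.4061 -0.0083]
```

Emit:
jog_arm(
  steps=[
    [[0,0,-0.02,0,0,0,1],[0,0,-0.06,0,0,0,1],[0,0,-0.07,0,0,0,1],[-0.0288,-0.0677,0,0,0,0,1],[-0.0288,-0.0677,0,0,0,0,1],[-0.0288,-0.0677,0,0,0,0,1],[-0.0288,-0.0677,0,0,0,0,1],[-0.0288,-0.0677,0,0,0,0,1],[-0.0288,-0.0677,0,0,0,0,1],[0,0,0,0,0,0,1]],
  ],
)

```text
time_s: 20.3
tool_pos: [569.4, 50.4, 121.5]
ee_rot: [0.0, 0.159, 0.987, -0.0]
wrist_force: [-0.4, -0.5, -1.2]
gripper_width: 0.411
```

Emit:
jog_arm(
  steps=[
    [[0,0,0,0,0,0,1]],
  ],
)

```text
time_s: 20.42
tool_pos: [569.0, 53.1, 121.4]
ee_rot: [0.0, 0.157, 0.988, 0.0]
wrist_force: [-0.1, 0.1, -1.1]
gripper_width: 0.412
```

```bash
python3 - <<'E'
from h import *
rel(569.5,53.3,38.1)
b=snap('scene')
p=cloud(b).reshape(-1,3); m=(np.hypot(p[:,0]-569,p[:,1]-53)<30)&(p[:,2]>60)&(p[:,2]<130); print(m.sum(),p[m][:,2].min() if m.any() else '')
A=cv2.cvtColor(b['color'],cv2.COLOR_RGB2BGR)
A=A[130:270,180:360]; cv2.imwrite('pics/s3.png',cv2.resize(A,(720,560),interpolation=cv2.INTER_CUBIC))
E
```

```text
t 20.43 pos [569.   53.1 121.4] F [-0.1  0.1 -1.1] w 0.412 jaw 71.9 tilt z [ 0.  0. -1.] shift mm [-0.4  0.3 83.3] norm [-0.0006  0.0004  0.1388]
163 89.44776158668844
```

View pics/s3.png

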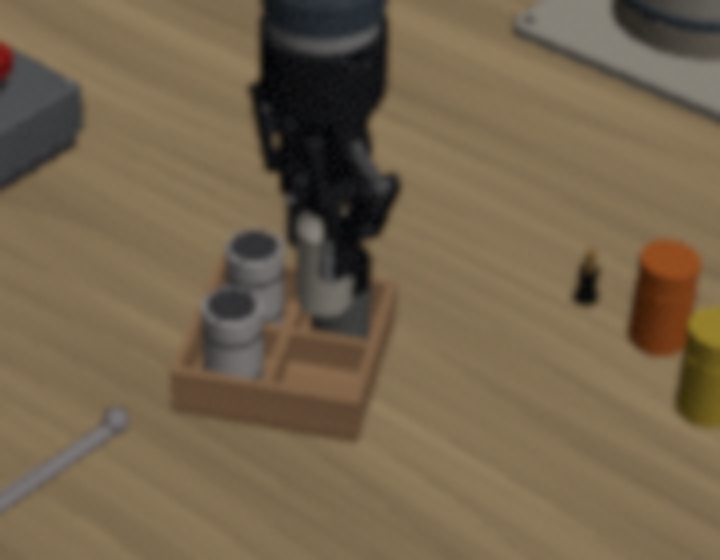

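The two tins are at crop (253,275) and (233,335). The jar is behind the hand at (345,310). The bottle hangs upright at (325,265), ready to go into the empty cell at (320,365). The stem at (588,280) is untouched. Lowering.

Emit:
jog_arm(
  steps=[
    [[-0.0006,0.0004,0.05,0,0,0,1],[0,0,0.05,0,0,0,1],[0,0,0.025,0,0,0,1],[0,0,0.008,0,0,0,1],[0,0,0.003,0,0,0,1],[0,0,0.002,0,0,0,1],[0,0,0.001,0,0,0,1],[0,0,0,0,0,0,1]],
  ],
)

```text
time_s: 21.48
tool_pos: [569.8, 53.1, 38.1]
ee_rot: [0.001, 0.157, 0.988, 0.0]
wrist_force: [-0.0, 0.1, 2.2]
gripper_width: 0.412
```

Emit:
jog_arm(
  steps=[
    [[0,0,0.0005,0,0,0,1],[0,0,0,0,0,0,-0.1],[0,0,0,0,0,0,-0.4],[0,0,0,0,0,0,-1],[0,0,0,0,0,0,-1],[0,0,0,0,0,0,-1],[0,0,-0.06,0,0,0,-1],[0,0,-0.1,0,0,0,-1],[0,0,-0.05,0,0,0,-1],[0,0,0,0,0,0,-1]],
  ],
)

```text
time_s: 22.72
tool_pos: [570.6, 53.2, 165.8]
ee_rot: [0.002, 0.157, 0.988, 0.0]
wrist_force: [0.5, -0.2, -0.6]
gripper_width: 0.999
```

```bash
python3 -c "
from h import *
rel(510,-322,170)"
```

```text
t 22.73 pos [570.6  53.2 165.8] F [ 0.5 -0.2 -0.6] w 0.999 jaw 72.0 tilt z [ 0.005 -0.    -1.   ] shift mm [ -58.5 -375.5   -4.4] norm [-0.0975 -0.6258 -0.0074]
```

Emit:
jog_arm(
  steps=[
    [[-0.0122,-0.0782,0,0,0,0,-1],[-0.0122,-0.0782,0,0,0,0,-1],[-0.0122,-0.0782,0,0,0,0,-1],[-0.0122,-0.0782,0,0,0,0,-1],[-0.0122,-0.0782,0,0,0,0,-1],[0,0,0,0,0,0,-1]],
  ],
)

```text
time_s: 23.48
tool_pos: [530.6, -183.9, 161.6]
ee_rot: [-0.001, 0.159, 0.987, 0.0]
wrist_force: [-0.1, 0.3, -0.6]
gripper_width: 1.0
```

```bash
python3 - <<'E'
from h import *
rel(510,-322,170)
W={}
for n in ('top','scene'):
    s=snap(n); p=cloud(s).reshape(-1,3); c=s['color'].reshape(-1,3).astype(int)
    for nm,(x,y,lo,hi) in dict(ptin=(541.5,-29,62,85),tin=(596.5,0,62,85),jar=(516,26,65,90),bottle=(569.5,53.3,85,102)).items():
        m=(np.hypot(p[:,0]-x,p[:,1]-y)<28)&(p[:,2]>lo)&(p[:,2]<hi); t=p[m]
        if m.sum()>5: print(n,nm,m.sum(),np.percentile(t[:,2],99).round(1),np.round(cv2.minEnclosingCircle(t[:,:2].astype(np.float32))[0],1))
    m=(np.hypot(p[:,0]-510,p[:,1]+323)<40)&(p[:,2]>70)&(p[:,2]<100)&(c[:,0]>2*c[:,1]); t=p[m]
    print(n,'btn',m.sum(),np.percentile(t[:,2],[50,98]).round(1),t[:,:2].min(0).round(1),t[:,:2].max(0).round(1),cv2.minEnclosingCircle(t[t[:,2]>82][:,:2].astype(np.float32)))
    # box top
    m=(np.hypot(p[:,0]-510,p[:,1]+323)<85)&(p[:,2]>50)&(p[:,2]<60); print('box',cv2.minAreaRect(p[m][:,:2].astype(np.float32)))
    A=cv2.cvtColor(s['color'],cv2.COLOR_RGB2BGR); W[n]=A
A=cv2.resize(W['scene'][120:250,100:300],(800,520),interpolation=cv2.INTER_CUBIC); cv2.imwrite('pics/s4.png',A)
E
```

```text
t 23.48 pos [ 530.6 -183.9  161.6] F [-0.1  0.3 -0.6] w 1.0 jaw 71.7 tilt z [-0.002  0.    -1.   ] shift mm [ -23.7 -137.6   -8.4] norm [-0.0394 -0.2293 -0.014 ]
top ptin 231 75.1 [539.8 -29.1]
top tin 227 76.3 [ 5.949e+02 -2.000e-01]
top jar 246 80.2 [515.4  26.8]
top bottle 72 97.3 [567.5  53.6]Traceback (most recent call last):
  File "<stdin>", line 10, in <module>
    return _quantile_unchecked(
        a, q, axis, out, overwrite_input, method, keepdims, weights)
    return _ureduce(a,
                    func=_quantile_ureduce_func,
    ...<5 lines>...
                    overwrite_input=overwrite_input,
                    method=method)
    r = func(a, **kwargs)
    result = _quantile(arr,
                       quantiles=q,
    ...<2 lines>...
                       out=out,
                       weights=wgt)
    slices_having_nans = np.isnan(arr[-1, ...])
                                  ~~~^^^^^^^^^
IndexError: index -1 is out of bounds for axis 0 with size 0
```

```bash
python3 - <<'E'
from h import *
s=dict(np.load('scene.npz'))
new=snap('scene')
for s in (s,new):
    P=cloud(s); p=P.reshape(-1,3); c=s['color'].reshape(-1,3).astype(int)
    d=np.hypot(p[:,0]-510,p[:,1]+323)
    m=(d<40)&(p[:,2]>75)&(p[:,2]<105)&(c[:,0]>1.8*c[:,1]); t=p[m]
    if m.sum()>5: print('btn',m.sum(),np.percentile(t[:,2],[50,98]).round(1),np.round(cv2.minEnclosingCircle(t[t[:,2]>86][:,:2].astype(np.float32))[0],1))
    m=(d<85)&(p[:,2]>51)&(p[:,2]<60); print('box',m.sum(),cv2.minAreaRect(p[m][:,:2].astype(np.float32)))
A=cv2.cvtColor(new['color'],cv2.COLOR_RGB2BGR)
A=cv2.resize(A[120:250,100:300],(800,520),interpolation=cv2.INTER_CUBIC); cv2.imwrite('pics/s4.png',A)
E
```

```text
btn 101 [86.6 91.1] [ 512.3 -321.7]
box 465 ((511.6131896972656, -321.6893310546875), (100.03575897216797, 103.70977783203125), 0.6582127809524536)
btn 100 [85.9 90.6] [ 511.1 -319. ]
box 470 ((510.708251953125, -322.2915954589844), (104.28604125976562, 101.90708923339844), 89.96916198730469)
```

View pics/s4.png

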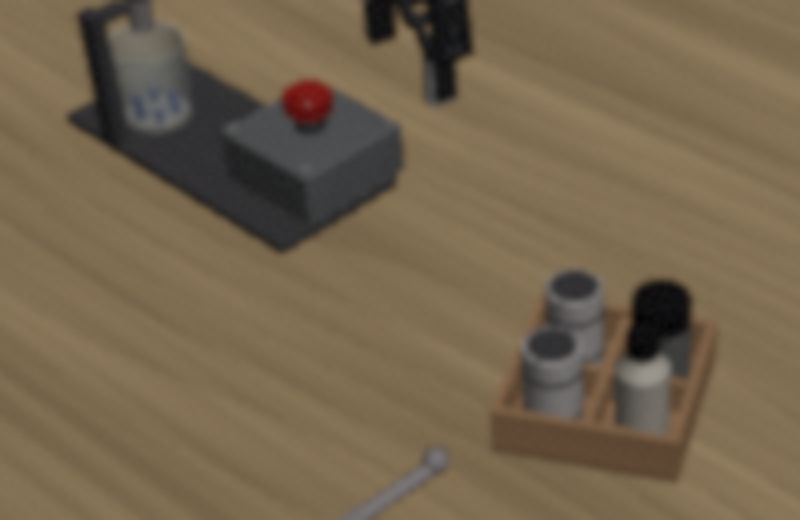

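Crate view: tins at (575,315) and (552,375), jar at (662,325), bottle at (643,390), all upright in four cells. The red head is still down at (307,103). The button axis is at about (510.5, −323), which agrees with the box centre.

Emit:
jog_arm(
  steps=[
    [[-0.0131,-0.0769,0,0,0,0,-1],[-0.0131,-0.0769,0,0,0,0,-1],[-0.0131,-0.0769,0,0,0,0,-1],[0,0,0,0,0,0,-1],[0,0,0,0,0,0,-1]],
  ],
)

```text
time_s: 24.2
tool_pos: [511.3, -318.8, 162.6]
ee_rot: [-0.0, 0.156, 0.988, 0.0]
wrist_force: [-0.7, 0.0, 0.6]
gripper_width: 0.996
```

```bash
python3 -c "
from h import *
rel(510.5,-323,62)"
```

```text
t 24.2 pos [ 511.3 -318.8  162.6] F [-0.7  0.   0.6] w 0.996 jaw 72.0 tilt z [-0.001  0.001 -1.   ] shift mm [ -0.6  -4.3 100.6] norm [-0.001  -0.0072  0.1677]
```

Emit:
jog_arm(
  steps=[
    [[-0.001,-0.0072,0.05,0,0,0,-1],[0,0,0.06,0,0,0,-1],[0,0,0.045,0,0,0,-1],[0,0,0.0127,0,0,0,-1],[0,0,0,0,0,0,0],[0,0,0,0,0,0,0.3],[0,0,0,0,0,0,1],[0,0,0,0,0,0,1],[0,0,0,0,0,0,1]],
  ],
  newtons=25,
)

```text
time_s: 25.32
tool_pos: [510.7, -326.6, 64.5]
ee_rot: [0.001, 0.157, 0.988, -0.002]
wrist_force: [-3.0, -6.6, 5.4]
gripper_width: 0.438
```

```bash
python3 -c "
from h import *
rel(510.5,-323,62)"
```

```text
t 25.32 pos [ 510.7 -326.6   64.5] F [-3.  -6.6  5.4] w 0.438 jaw 71.9 tilt z [ 0.002 -0.005 -1.   ] shift mm [1.3 3.4 2.5] norm [0.0022 0.0056 0.0041]
```

Rim gripped (37 mm wide); it pulled the tool 3.5 mm towards −y, so the axis is nearer y = −326, as the first top view said. I'll realign, then turn clockwise while rising.

Emit:
jog_arm(
  steps=[
    [[0,-0.006,0,0,0,0,1],[0,0,-0.001,0,0,0,1],[0,0,-0.0017,0,0,0.024,1],[0,0,-0.0017,0,0,0.024,1],[0,0,-0.0017,0,0,0.024,1],[0,0,-0.0017,0,0,0.024,1],[0,0,-0.0017,0,0,0.024,1],[0,0,-0.0017,0,0,0.024,1],[0,0,0,0,0,0,1],[0,0,0,0,0,0,1]],
  ],
)

```text
time_s: 26.58
tool_pos: [509.1, -328.6, 70.4]
ee_rot: [0.001, 0.571, 0.821, -0.001]
wrist_force: [-5.0, -1.5, 6.2]
gripper_width: 0.432
```

```bash
python3 -c "
from h import *
rel(510.5,-326,72); print(np.round(bot.observe()['moment'],2))"
```

```text
t 26.57 pos [ 509.1 -328.6   70.4] F [-5.  -1.5  6.2] w 0.432 jaw 20.3 tilt z [ 0.    -0.002 -1.   ] shift mm [ 1.9  2.2 -1.6] norm [ 0.0032  0.0037 -0.0026]
[-0.31  1.06  0.03]
```

Emit:
jog_arm(
  steps=[
    [[0,0,0,0,0,0.012,1],[0,0,0,0,0,0.012,1],[0,0,0,0,0,0.006,1],[0,0,0,0,0,0,1]],
  ],
)

```text
time_s: 27.08
tool_pos: [508.8, -330.4, 70.7]
ee_rot: [0.002, 0.646, 0.763, -0.002]
wrist_force: [-7.6, -9.2, 6.3]
gripper_width: 0.432
```

```bash
python3 -c "
from h import *
rel(510.5,-326,72); print(np.round(bot.observe()['moment'],2))"
```

```text
t 27.07 pos [ 508.8 -330.4   70.7] F [-7.6 -9.2  6.3] w 0.432 jaw 9.5 tilt z [-0.    -0.005 -1.   ] shift mm [ 4.   2.4 -1.4] norm [ 0.0067  0.0039 -0.0023]
[-1.95  1.66  0.61]
```

Moment about z rose from 0.03 to 0.6 N m, so the rim is at its upper stop. Releasing and backing away.

Emit:
jog_arm(
  steps=[
    [[0,0,0,0,0,0,0],[0,0,0,0,0,0,-0.5],[0,0,0,0,0,0,-1],[0,0,0,0,0,0,-1],[0,0,-0.04,0,0,0,-1],[0,0,-0.09,0,0,0,-1],[0,0,-0.08,0,0,0,-1],[0.08,-0.05,0,0,0,0,-1],[0.08,-0.05,0,0,0,0,-1],[0.08,-0.05,0,0,0,0,-1]],
  ],
)

```text
time_s: 28.32
tool_pos: [396.0, -199.0, 195.2]
ee_rot: [0.0, 0.647, 0.762, 0.0]
wrist_force: [0.0, -0.1, -0.9]
gripper_width: 1.0
```

Emit:
jog_arm(
  steps=[
    [[0.05,-0.05,0,0,0,0,-1],[0,0,0,0,0,0,-1],[0,0,0,0,0,0,-1],[0,0,0,0,0,0,-1]],
  ],
)

```text
time_s: 28.82
tool_pos: [363.5, -176.3, 195.1]
ee_rot: [-0.0, 0.647, 0.762, 0.0]
wrist_force: [-0.1, -0.3, -0.2]
gripper_width: 0.997
```

```bash
python3 - <<'E'
from h import *
rel(510,-326,170)
W={}
for n in ('top','scene'):
    s=snap(n); p=cloud(s).reshape(-1,3); c=s['color'].reshape(-1,3).astype(int)
    for nm,(x,y,lo,hi) in dict(ptin=(541.5,-29,62,85),tin=(596.5,0,62,85),jar=(516,26,65,90),bottle=(569.5,53.3,85,102)).items():
        m=(np.hypot(p[:,0]-x,p[:,1]-y)<28)&(p[:,2]>lo)&(p[:,2]<hi); t=p[m]
        if m.sum()>5: print(n,nm,m.sum(),np.percentile(t[:,2],99).round(1),np.round(cv2.minEnclosingCircle(t[:,:2].astype(np.float32))[0],1))
    m=(np.hypot(p[:,0]-510,p[:,1]+324)<22)&(p[:,2]>70)&(p[:,2]<110); t=p[m]
    if m.sum()>5: print(n,'btn',m.sum(),np.percentile(t[:,2],[50,90,99]).round(1))
    W[n]=cv2.cvtColor(s['color'],cv2.COLOR_RGB2BGR)
cv2.imwrite('pics/s5.png',cv2.resize(W['scene'][90:350,100:400],(750,650))[:600])
E
```

```text
t 28.82 pos [ 363.5 -176.3  195.1] F [-0.1 -0.3 -0.2] w 0.997 jaw 9.3 tilt z [-0.  0. -1.] shift mm [-171.4  120.4   25.1] norm [-0.2857  0.2006  0.0419]
top ptin 232 75.5 [539.8 -29.3]
top tin 226 76.1 [ 5.947e+02 -2.000e-01]
top jar 246 80.3 [515.4  26.8]
top bottle 74 96.1 [567.3  53.8]
top btn 225 [93.4 96.5 98.5]
scene ptin 139 75.0 [542.6 -29. ]
scene tin 159 75.2 [598.    0.6]
scene jar 162 79.1 [517.7  26.3]
scene bottle 62 96.7 [568.8  54. ]
scene btn 116 [90.6 96.1 98.1]
```

View pics/s5.png

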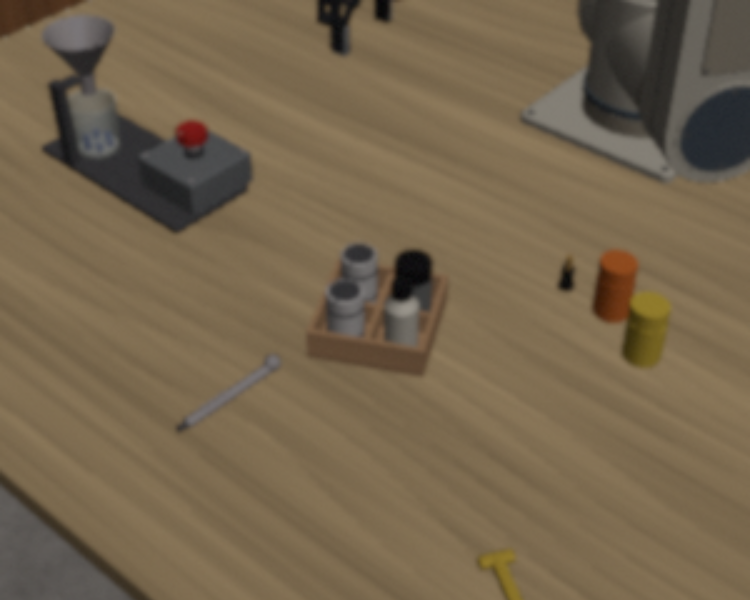

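The button reads 6 to 7 mm higher than when pressed, in both views, so it is fully up. The red head at (192,133) is raised, the crate at (380,310) is full and upright, and the gauge, stem and core tool lie where they were. Handing in.

```bash
python3 -c "
from rig import bot
print(bot.sign_off())"
```

```text
the job is handed in; nothing more can be done
None
```

I pressed the stop button to its end stop, packed the tin, jar and bottle into the crate's three empty cells, then turned the rim clockwise to its upper stop. The job was handed in at about 29 s; `bot.sign_off()` gave no verdict.

- **Button:** the press stopped at 89.0 mm with 15 N. The turn was about 1.09 rad, ending when the rim resisted at 0.6 N m. Both cameras then showed the head 6 to 7 mm higher than when pressed, level with its starting height.
- **Crate:** the last check shows all four containers upright, at the right heights for standing on the cell floors. Each centre is within about 3 mm of its cell's centre.
- **Bystanders:** the gauge, valve stem and core tool look unmoved in the last picture. I did not measure their positions again at the end.
- **Disagreements:** the cameras differed by up to 6 mm in y on the button. My estimate was about 3.5 mm off, and the grip showed this. I realigned before turning, but the tool still drifted about 4 mm in y, with up to about 12 N sideways at the upper stop.

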